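# Zero the parcel scale with its square key

### The arm

A 7-joint arm with a two-finger parallel gripper is mounted at the origin on the work surface. World frame = base frame: x ahead of the robot, y to its left, z up, the work surface at z = 0. Lengths are in mm, angles in rad, forces in N, time in s.
With the tool pointing down it reaches from about 400 to 875 mm from the base axis. Payload 4.4 kg.
Tool frame: the origin (TCP) lies midway between the tips of the shut fingers; the grasp point (between the pads) lies 19 mm behind it; z points along the fingers, y is the line along which they close (so a half turn about z gives the same grasp; the last joint's range is limited). The gripper opens to 85 mm and grips with 20 to 120 N. Pads are 22 mm wide; open, the fingers measure 114 mm over their backs; the gripper's body (76 mm by 85 mm) begins 54 mm behind the grasp point. The pads swing forward as they close: fully open they stand 13 mm farther back than shut.
Start: joints at [-1.215, 0.628, 0.038, 1.517, -0.027, 0.996, -0.02], TCP at [266.091, 593.054, 231.313] pointing down, gripper open.
Joint ranges: [-3.06, 3.06], [-0.37, 2.12], [-1.25, 1.32], [0.18, 2.47], [-1.1, 4.24], [0.23, 1.98], [-2.94, 2.94]. Speed limits (rad/s): [2.57, 2.57, 3.14, 3.14, 3.14, 3.14, 3.14].

### API

Orientations are given as [roll, pitch, yaw] about the fixed x, y, z axes, in that order (R = Rz(yaw) Ry(pitch) Rx(roll)).
In Python, from cell import ctrl gives the robot as it stands.
- The arm moves only by the shell command python3 -m crank 'ROWS' [OPENING]. ROWS is JSON, a list that holds one entry, the list of rows, each a list of 4 numbers: the shift along the tool's x, y, z normalised to -1 to 1, where 1 is 2.5 cm, then the turn about the tool's z normalised to -1 to 1, where 1 is 0.08 rad. In form: [[[dx, dy, dz, turn], ...]]. A call has 1 to 12 rows; each row shifts and turns the commanded pose from where the row before left it, along the tool's axes as they then stand; what a row does not reach is not made up. A row lasts 1/12 s, in which the tool goes at most 41.7 mm and 7.16 degrees, less where a joint would pass 70% of its speed; a pose out of reach is approached as far as the arm can. A call with a number of a shift or a turn outside -1 to 1 is refused whole. A call with a gripper value outside its range is refused whole. OPENING is the closure, from -1 (fully open) to 1 (shut), set as the call begins (- or left out, the last holds). The fingers move at their own pace and stop on an object; the grip force is fixed at half the most. Time passes only in rows, so rows that do not move let the fingers close. It gives the time, the measured TCP pose, the force, the opening and the grip force at its end, in the units of the state.
- ctrl.read_state(): the state, without advancing time (a new reading comes with each control period).
- ctrl.get_image(name): name is "scene" or "top" or "wrist"; returns a dict with "img" (384x512x3 uint8, red, green, blue), "intrinsics" (3x3 intrinsics, pixels), "dist" ([k1, k2, p1, p2, k3] as OpenCV has them; the pictures are not rectified), "extrinsics" (4x4, takes a point from camera to world coordinates). Camera axes: x right, y up, looking along -z (the intrinsics and any distortion apply to the point x, -y, -z); pixel columns grow to the right and rows downward; lengths in mm; the calibration is good to about 2 mm. A picture is of the moment at which its call begins. There is no depth.
- ctrl.finish_job(): hands the job in; it is judged then, once.
Trained networks look in the newest picture that a camera, given by its name, has taken for a name from the list of things; names that differ only in an ending like _2 or _b are one class to them, and where a whole thing is asked for, a point or a joint stands for the part that bears it (a point fixed in the world has none). Each returns a list of dicts, best first, with "confidence" (0 to 1); they miss things now and then, are a little off and sometimes report something else, mostly with a low value. They report only what shows in the picture. A call takes as long as a camera call. They do not tell look-alikes from the thing itself.
- ctrl.find_in(camera, target): "position" ([row, column] in pixels, amid what is visible of it).
- ctrl.trace(camera, target): "mask" (384x512 bool, what is visible of it) and "position" ([row, column] in pixels, amid what is visible of it).
- ctrl.place_of(camera, target): "position" ([row, column] in pixels: a listed point, or the origin of a listed thing).
The state is a dict: "clock": time; "qpos": joint angles; "qd": joint speeds; "tau": joint torques, N m; "eef_pos": TCP position; "tool_rot": TCP orientation; "force": force on the tool from outside, world axes, zero at the start; "torque": the same for the moment, N m; "width": finger opening in mm; "gripper_force": force on a finger pad.
Only numpy, scipy, OpenCV 4.12 (cv2) and the standard library are available. Lean on these libraries where they do the work, as an engineer would, in place of code of your own. Each camera call takes 0.05 s, during which the arm holds its last target. There are 200 camera calls.

### The job

The empty parcel scale no longer points to zero. Stand the orange-handled key fully down on the scale's square brass spindle, then turn it with the key until the black pointer lies on the red zero mark of the dial. Leave the key upright on the spindle and do not disturb the other things on the bench.

Things in the scene. Friction and masses are not known exactly. Their poses are not given: they have to be found in the camera images.
- scale: Blue bench scale, fixed. Console 160 (x) by 290 (y) mm, top 60 mm up; on it the white dial (136 mm across, rim and glass 11 mm high) at y -65 mm and the square brass spindle at y +70 mm (both x 0). Behind it (+x) a steel pan 260 by 280 mm, top 78 mm up. Origin: bench level under the console's middle; x towards the pan, z up.
- zero_mark (a point): Middle of the outer part of the red zero mark on the dial (a red bar 22 by 8 mm), 52 mm from the dial's centre towards the pan.
- dial_centre (a point): Centre of the dial, axis of the pointer, 66 mm above the bench.
- pointer_tip (a point): Tip of the black pointer, 52 mm from the dial's centre, under the glass. It cannot be touched; the spindle moves it.
- pointer (a joint): Angle of the pointer from the zero mark (rad), anticlockwise from above positive; 0 = on the zero mark. Geared to the spindle one to one in the same sense: turning the spindle clockwise by an angle lowers this by the same angle.
- spindle_seat (a point): Foot of the square brass spindle, on its axis, on the steel collar (68 mm wide) where the key's foot rests when home, 63 mm above the bench. Its axes turn with the spindle: x, y square to the flats, z up. Spindle 17.5 mm square, 28 mm tall, the top 7 mm tapering to 11 mm square. Turns stiffly, stays where left; stops at pointer angles -0.7 and 1.8.
- key: Loose key, 0.28 kg, standing on the bench: steel socket 44 mm square, 40 mm tall, with a square bore 20 mm wide, 36 mm deep, open below; on top an orange crossbar 110 mm long (x), 16 mm wide (y), 26 mm tall, its top 66 mm above the foot. Origin: centre of the foot. Bore flats are square to x and y: it fits at any quarter turn.
- key_grip (a point): Middle of the key's orange crossbar, 53 mm above its foot.
- tape_roll: Roll of yellow tape lying flat, 100 mm across, 48 mm high; bystander. Origin: centre of its underside.
- carton: Cardboard carton 150 x 110 x 90 mm; bystander. Origin: centre of its underside.
- spray_can: Green spray can, 66 mm across, 170 mm tall; bystander. Origin: centre of its underside.
- wrench: Steel wrench lying flat, 180 mm long; bystander.
- screwdriver: Screwdriver lying flat, 200 mm long; bystander.
- mug: Blue mug, 80 mm across, 90 mm high; bystander. Origin: centre of its underside.
- small_box: White box 100 x 70 x 50 mm; bystander. Origin: centre of its underside.
Not all that is in view belongs to the job. Leave any blue look-alike of the key alone.

How it is judged:
By the outcome, as a careful person would: the job done as asked, in the order asked, and still so for the second after the job is handed in, with the robot touching nothing.
It also fails if it takes over 42 s, if anything falls off the work surface, if the arm or the gripper's body presses on something with over 40 N, if the wrist force passes 120 N, or if a joint passes its speed limit or range.

## Working session

There is one attempt and no reset: what is moved stays moved. The work goes in short steps, Python scripts to look and compute and a shell command to move; the robot and the scene stay as the last step left them, time stands still between calls to the robot, and variables do not carry over. Pictures are saved under pics/ and viewed, at most 10 in all, crops included, and the job is handed in when it is done.

```bash
mkdir -p pics
cat > h.py <<'E'
import numpy as np, cv2
from cell import ctrl
from scipy.spatial.transform import Rotation as R
def ray(im,rc):
    K=np.array(im['intrinsics'],float);d=np.array(im['dist'],float)
    p=cv2.undistortPoints(np.array([[[rc[1],rc[0]]]],float),K,d)[0,0]
    T=np.array(im['extrinsics']);v=T[:3,:3]@np.array([p[0],-p[1],-1.]);return T[:3,3],v/np.linalg.norm(v)
def atz(im,rc,z):
    o,v=ray(im,rc);return o+v*(z-o[2])/v[2]
def tri(rs):
    A=0;b=0
    for o,v in rs:
        P=np.eye(3)-np.outer(v,v);A=A+P;b=b+P@o
    x=np.linalg.solve(A,b);return x,[round(float(np.linalg.norm(np.cross(x-o,v))),1) for o,v in rs]
def proj(im,X):
    T=np.linalg.inv(np.array(im['extrinsics']));p=T[:3,:3]@np.array(X,float)+T[:3,3]
    q=cv2.projectPoints(np.array([[p[0],-p[1],-p[2]]]),np.zeros(3),np.zeros(3),np.array(im['intrinsics'],float),np.array(im['dist'],float))[0][0,0];return q[::-1]
def save(im,n):cv2.imwrite('pics/'+n+'.png',im['img'][:,:,::-1])
E
python3 - <<'E'
from h import *
s=ctrl.read_state();print({k:np.round(v,3) for k,v in s.items()})
for c in('scene','top'):
    im=ctrl.get_image(c);save(im,c)
    for t in('key','key_grip','spindle_seat','dial_centre','zero_mark','pointer_tip','scale'):
        print(c,t,[(np.round(d['position'],1).tolist(),round(d['confidence'],2)) for d in ctrl.place_of(c,t)[:3]])
a=cv2.imread('pics/scene.png');b=cv2.imread('pics/top.png')
cv2.imwrite('pics/both.png',cv2.resize(np.hstack([a,b]),(800,300)))
E
```

```text
{'clock': np.float64(0.0), 'qpos': array([-1.215,  0.629,  0.038,  1.518, -0.027,  0.996, -0.02 ]), 'qd': array([-0.   , -0.001,  0.   , -0.001, -0.   , -0.002,  0.001]), 'tau': array([-0.0000e+00, -5.6341e+01,  1.2260e+00, -1.9345e+01,  1.1000e-02,
        1.1000e-02, -0.0000e+00]), 'eef_pos': array([265.829, 592.476, 230.384]), 'tool_rot': array([-3.14,  0.  ,  2.72]), 'force': array([ 1.062, -1.761, -0.218]), 'torque': array([ 0.011,  0.002, -0.022]), 'gripper_force': np.float64(0.0), 'width': np.float64(85.228)}
scene key [([149.2, 321.3], 0.84), ([133.7, 291.2], 0.68)]
scene key_grip [([117.4, 293.3], 0.71), ([137.5, 327.3], 0.62)]
scene spindle_seat [([173.3, 300.7], 0.51)]
scene dial_centre [([189.9, 266.6], 0.65), ([230.9, 115.2], 0.27)]
scene zero_mark [([205.0, 277.4], 0.89)]
scene pointer_tip [([192.7, 283.7], 0.45)]
scene scale [([196.2, 280.3], 0.69)]
top key [([249.3, 156.2], 0.85), ([204.6, 147.0], 0.77)]
top key_grip [([203.1, 146.0], 0.89), ([250.7, 151.1], 0.81), ([209.9, 341.3], 0.33)]
top spindle_seat [([180.9, 207.7], 0.4)]
top dial_centre [([183.1, 252.4], 0.67)]
top zero_mark [([164.9, 250.7], 0.57)]
top pointer_tip [([169.3, 236.5], 0.55), ([239.2, 111.4], 0.33)]
top scale [([184.8, 231.7], 0.71)]
```

View pics/both.png

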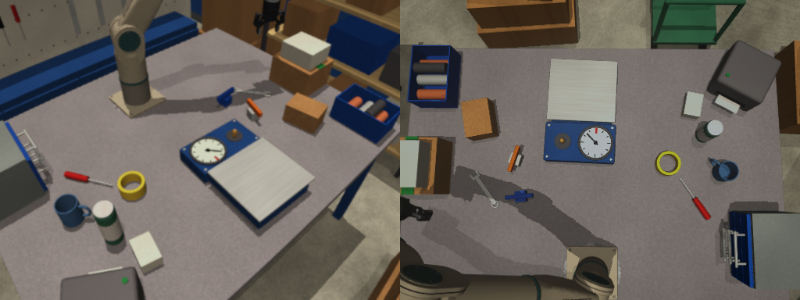

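Scene view (left) and top view (right): the orange key is at about scene (137,327) and top (203,146). The blue look-alike is at scene (125,293) and top (250,155). The scale has its dial at top (183,252) and its spindle at (181,208).

Run:
```python
from h import *
S=ctrl.get_image('scene');T=ctrl.get_image('top')
P={'grip':((137.5,327.3),(203.1,146)),'key':((149.2,321.3),(204.6,147)),'seat':((173.3,300.7),(180.9,207.7)),'dial':((189.9,266.6),(183.1,252.4)),'zero':((205,277.4),(164.9,250.7)),'tip':((192.7,283.7),(169.3,236.5)),'scale':((196.2,280.3),(184.8,231.7))}
for k,(a,b) in P.items():
    x,e=tri([ray(S,a),ray(T,b)]);print(k,np.round(x,1),e)
# orientation of orange bar from the top view by colour
hsv=cv2.cvtColor(T['img'],cv2.COLOR_RGB2HSV);m=cv2.inRange(hsv,(3,130,90),(20,255,255))
m[:185]=0;m[230:]=0;m[:,:125]=0;m[:,170:]=0
ys,xs=np.nonzero(m);print(len(xs),ys.mean(),xs.mean())
W=np.array([atz(T,(r,c),66)[:2] for r,c in zip(ys,xs)]);c=W.mean(0);u,s,v=np.linalg.svd(W-c);print(c,s,np.arctan2(v[0,1],v[0,0]))
out=np.vstack([cv2.resize(T['img'][180:280,105:235],(780,600))])
cv2.imwrite('pics/c1.png',out[:,:,::-1])
```

```text
grip [457.  323.2  51.2] [5.1, 5.1]
key [450.1 325.4  -4.8] [6.2, 6.2]
seat [527.  124.9  58.4] [2.8, 2.8]
dial [519.8 -15.9  74.8] [5.5, 5.5]
zero [577.1 -15.3  57.2] [1.5, 1.5]
tip [559.9  28.2  65.6] [3.3, 3.3]
scale [521.   49.7   2.3] [0.2, 0.2]
171 202.4093567251462 144.43859649122808
[454.46132137 320.31350723] [413.53564623  59.37721123] 2.8344832462102354
```

View pics/c1.png

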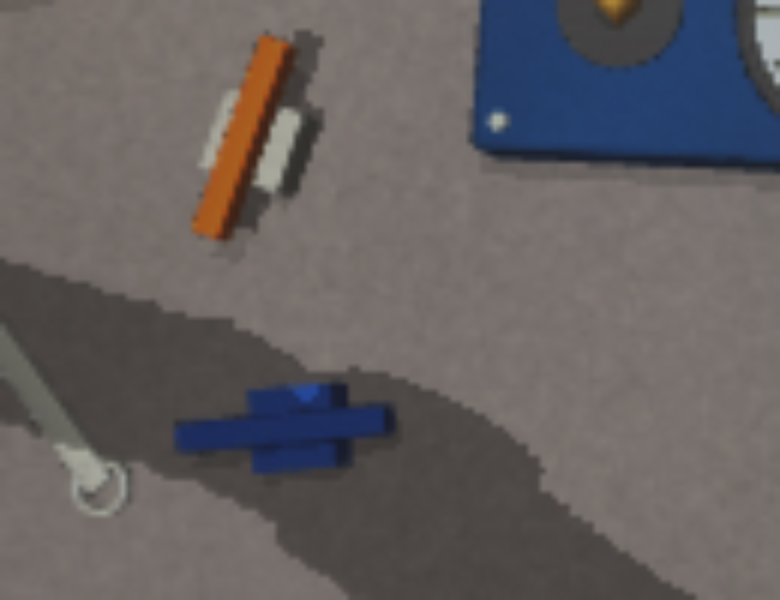

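```bash
python3 -m crank '[[[-0.94,-0.57,0,0],[-0.94,-0.57,0,0],[-0.94,-0.57,0,0],[-0.94,-0.57,0,0],[-0.94,-0.57,0,0],[-0.94,-0.57,0,0],[-0.94,-0.57,0,0],[-0.94,-0.57,0,0],[-0.94,-0.57,0,0],[-0.94,-0.57,0,0],[-0.94,-0.57,0,-0.7],[-0.94,-0.57,0,-0.7]]]' -1
python3 -m crank '[[[0,0,0,0],[0,0,0,0],[0,0,0,0]]]'
cat >> h.py <<'E'
def bar(c,z=66):
    im=ctrl.get_image(c);hsv=cv2.cvtColor(im['img'],cv2.COLOR_RGB2HSV);m=cv2.inRange(hsv,(3,130,90),(20,255,255))
    n,l,st,ce=cv2.connectedComponentsWithStats(m)
    o=[]
    for i in np.argsort(-st[1:,4])[:2]+1:
        ys,xs=np.nonzero(l==i);W=np.array([atz(im,(r,q),z)[:2] for r,q in zip(ys,xs)]);u=W.mean(0);_,s,v=np.linalg.svd(W-u)
        o.append((len(xs),np.round([ys.mean(),xs.mean()],1),np.round(u,1),round(float(np.arctan2(v[0,1],v[0,0])),3),np.round(np.ptp((W-u)@v.T,axis=0),1)))
    return im,o
def dets(c,ts):
    for t in ts:print(c,t,[(np.round(d['position'],1).tolist(),round(d['confidence'],2)) for d in ctrl.place_of(c,t)[:3]])
E
python3 - <<'E'
from h import *
s=ctrl.read_state();print(np.round(s['eef_pos'],1),np.round(s['tool_rot'],3),s['clock'],np.round(s['qpos'],2))
im,o=bar('wrist');save(im,'w1');print(o);print(np.round(im['extrinsics'],2))
dets('wrist',('key','key_grip'))
E
```

```text
clock: 1.9
eef_pos: [455.1, 321.3, 231.5]
tool_rot: [3.142, 0.0, 2.834]
force: [0.3, 0.5, -0.0]
width: 85.5
gripper_force: 0.0
clock: 2.15
eef_pos: [454.3, 323.0, 231.4]
tool_rot: [3.141, -0.001, 2.831]
force: [0.1, 0.1, -0.4]
width: 85.3
gripper_force: 0.0
[454.3 323.  231.4] [ 3.141e+00 -1.000e-03  2.831e+00] 2.15 [-0.68  0.49  0.01  1.78 -0.01  0.87  0.6 ]
[(1643, array([164.2, 258.3]), array([454.1, 322. ]), -0.31, array([108.5,  15.5]))]
[[ 3.1000e-01 -9.2000e-01 -2.6000e-01  3.8962e+02]
 [ 9.5000e-01  2.9000e-01  8.0000e-02  3.4299e+02]
 [ 0.0000e+00 -2.7000e-01  9.6000e-01  3.7348e+02]
 [ 0.0000e+00  0.0000e+00  0.0000e+00  1.0000e+00]]
wrist key [([157.9, 258.2], 0.97), ([31.3, 192.3], 0.82)]
wrist key_grip [([166.5, 259.4], 0.9), ([18.1, 174.3], 0.8)]
```

View pics/w1.png

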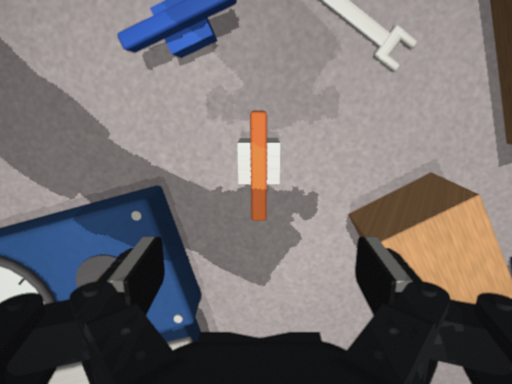

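The wrist view shows the orange bar centred at pixel (row 164, col 258). The blue look-alike is at the top left and the carton is clear on the right. The wrist and top views agree at z=66 to within 2 mm, and the measured length of 108 mm confirms the height. I'll descend and grasp.

```bash
python3 -m crank '[[[0,0,0.8,0],[0,0,1,0],[0,0,1,0],[0,0,1,0],[0,0,1,0],[0,0,1,0],[0,0,0.8,0],[0,0,0.5,0],[0,0,0.3,0],[0,0,0.06,0],[0,0,0,0]]]'
python3 -m crank '[[[0,0,0,0],[0,0,0,0],[0,0,0,0],[0,0,0,0],[0,0,0,0],[0,0,0,0]]]' 1
```

```text
clock: 3.22
eef_pos: [454.3, 323.1, 44.7]
tool_rot: [-3.141, -0.0, 2.833]
force: [0.0, -0.5, 0.7]
width: 85.6
gripper_force: 0.0
clock: 3.72
eef_pos: [454.7, 322.4, 45.3]
tool_rot: [3.142, 0.0, 2.832]
force: [-0.8, 0.8, 0.9]
width: 14.7
gripper_force: 59.0
```

```bash
python3 -m crank '[[[0,0,-0.4,0],[0,0,-1,0],[0,0,-1,0],[0,0,-1,0],[0,0,-1,0],[0,0,-1,0],[0,0,-1,0]]]'
python3 -m crank '[[[-0.5,-0.4,0,0],[-1,-0.75,0,0],[-1,-0.75,0,0],[-1,-0.75,0,0],[-1,-0.75,0,0],[-1,-0.75,0,0],[-1,-0.75,0,0],[-1,-0.75,0,0],[-1,-0.75,0,0],[-0.5,-0.4,0,0],[0,0,0,0],[0,0,0,0]]]'
python3 - <<'E'
from h import *
s=ctrl.read_state();print(np.round(s['eef_pos'],1),np.round(s['tool_rot'],3),s['clock'],s['width'],np.round(s['force'],1))
im=ctrl.get_image('wrist');save(im,'w2')
dets('wrist',('spindle_seat','dial_centre','zero_mark','pointer_tip'))
for z in(63,91):print(proj(im,(527,125,z)))
E
```

```text
clock: 4.3
eef_pos: [453.9, 322.0, 206.2]
tool_rot: [-3.141, -0.001, 2.832]
force: [0.7, -0.0, -3.4]
width: 14.9
gripper_force: 59.0
clock: 5.3
eef_pos: [616.6, 91.0, 204.5]
tool_rot: [-3.141, -0.001, 2.829]
force: [-0.4, 1.0, -3.7]
width: 15.0
gripper_force: 59.0
[616.6  91.  204.5] [-3.141e+00 -1.000e-03  2.829e+00] 5.3 14.954998230645229 [-0.4  1.  -3.7]
wrist spindle_seat [([63.8, 260.2], 0.8)]
wrist dial_centre [([108.8, 109.7], 0.86)]
wrist zero_mark [([167.1, 131.3], 0.77)]
wrist pointer_tip [([135.4, 167.5], 0.63)]
[ 57.34839543 265.5053072 ]
[ 53.33924575 266.24787831]
```

View pics/w2.png

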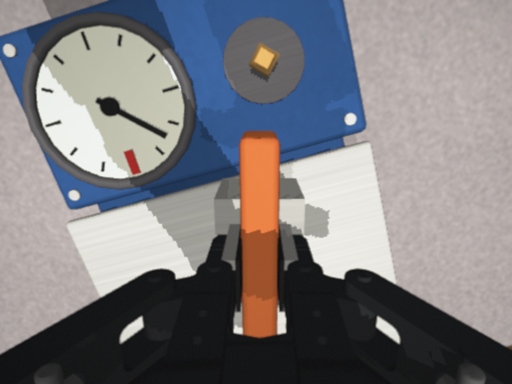

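The wrist view shows the brass spindle at pixel (58,265) on its collar. The dial hub is at (107,110), the pointer tip at about (135,166) and the red mark at about (162,132). The key is held with its bar along the tool x axis. Next I'll measure the spindle's angle and axis, and the dial angles.

Run:
```python
from h import *
im=ctrl.get_image('wrist');I=im['img'];hsv=cv2.cvtColor(I,cv2.COLOR_RGB2HSV)
def xy(p,z):return atz(im,p,z)[:2]
c=I[10:110,210:320];cv2.imwrite('pics/c2.png',cv2.resize(c,None,fx=5.4,fy=5.4,interpolation=cv2.INTER_CUBIC)[:,:,::-1])
# brass
m=cv2.inRange(hsv,(8,90,40),(28,255,255));m[:30]=0;m[95:]=0;m[:,:235]=0;m[:,300:]=0
bright=m&cv2.inRange(hsv,(8,60,170),(28,255,255))
for n,mm in(('all',m),('bright',bright)):
    ys,xs=np.nonzero(mm);print(n,len(xs),ys.mean(),xs.mean())
    if len(xs)>5:
        W=np.array([xy((r,q),91) for r,q in zip(ys,xs)],np.float32);print(cv2.minAreaRect(W))
# collar: grey inside blue
blue=cv2.inRange(hsv,(100,120,30),(130,255,255))
g=(hsv[:,:,1]<70).astype(np.uint8)*255;g[:10]=0;g[112:]=0;g[:,:215]=0;g[:,315:]=0
g|=m
n,l,st,ce=cv2.connectedComponentsWithStats(g);i=l[75,275] or l[58,264]
cs,_=cv2.findContours((l==i).astype(np.uint8),cv2.RETR_EXTERNAL,cv2.CHAIN_APPROX_NONE);k=max(cs,key=cv2.contourArea)
W=np.array([xy((p[0][1],p[0][0]),63) for p in k],np.float32);print('collar',cv2.fitEllipse(W),cv2.minEnclosingCircle(W))
# red mark
r=(cv2.inRange(hsv,(0,120,60),(8,255,255))|cv2.inRange(hsv,(172,120,60),(180,255,255)));r[:140]=0;r[185:]=0;r[:,:115]=0;r[:,150:]=0
ys,xs=np.nonzero(r);Z=np.array([xy(p,66) for p in zip(ys,xs)]);_,s,v=np.linalg.svd(Z-Z.mean(0));print('red',len(xs),Z.mean(0),np.arctan2(v[0,1],v[0,0]))
# pointer dark
d=(I.max(2)<60).astype(np.uint8);d[:85]=0;d[145:]=0;d[:,:90]=0;d[:,175:]=0
n,l,st,ce=cv2.connectedComponentsWithStats(d);i=l[107,110];ys,xs=np.nonzero(l==i)
D=np.array([xy(p,66) for p in zip(ys,xs)]);h=xy((107,110),66);dist=np.linalg.norm(D-h,axis=1)
hub=D[dist<8].mean(0);arm=D[dist>14];_,s,v=np.linalg.svd(arm-arm.mean(0))
print('hub',hub,'armax',np.arctan2(v[0,1],v[0,0]),'arm via hub',np.arctan2(*(arm.mean(0)-hub)[::-1]),dist.max())
print('zero via hub',np.arctan2(*(Z.mean(0)-hub)[::-1]))
# console screws / dial rim for scale
for p in((195,74),(119,350),(50,9)):print('screw',xy(p,60))
```

```text
all 589 60.584040747028865 260.75212224108657
((530.3750610351562, 122.0851058959961), (17.35567855834961, 17.742977142333984), 43.906063079833984)
bright 268 58.958955223880594 260.7910447761194
((529.1464233398438, 122.43937683105469), (11.721418380737305, 11.74238395690918), 42.8443489074707)
collar ((529.4190063476562, 122.50824737548828), (65.98844909667969, 66.06993865966797), 55.61875534057617) ((529.5283813476562, 122.42891693115234), 33.59676742553711)
red 190 [573.20220829 -13.59371752] -0.045107427100925336
hub [524.41814252 -10.77383213] armax 0.7624205578621944 arm via hub 0.7475085006015616 48.68233207578247
zero via hub -0.05773916108172988
screw [586.74647664 -77.95880527]
screw [596.6794997  182.93609569]
screw [456.17794177 -72.97013626]
```

View pics/c2.png

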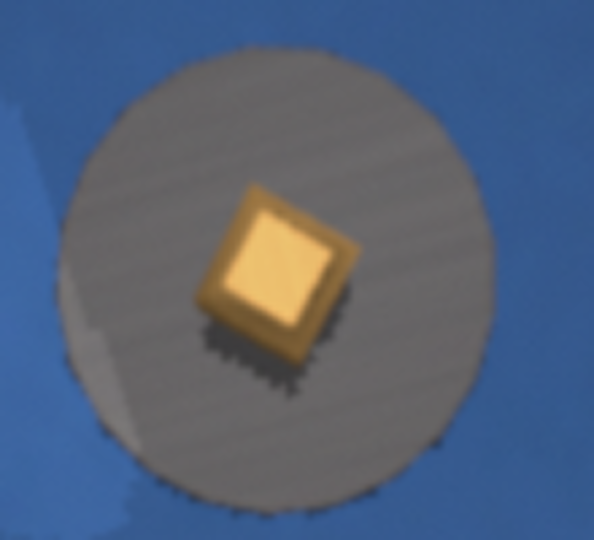

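The spindle top fits at (529.1,122.4) and the collar at (529.4,122.5). Spindle yaw is 0.757 mod 90°, the pointer points at 0.755 in world axes, and zero is at about -0.045, so the turn is about -0.80 rad. Now I'll check how the key sits in the hand.

Run:
```python
from h import *
im=ctrl.get_image('wrist');s=ctrl.read_state();t=np.array(s['eef_pos']);Rt=R.from_euler('xyz',s['tool_rot']).as_matrix()
print(np.round(t,1),np.round(s['tool_rot'],3),np.round(s['qpos'],2))
hsv=cv2.cvtColor(im['img'],cv2.COLOR_RGB2HSV);m=cv2.inRange(hsv,(3,130,60),(20,255,255));m[:120]=0
n,l,st,ce=cv2.connectedComponentsWithStats(m);i=1+np.argmax(st[1:,4]);ys,xs=np.nonzero(l==i);print(st[i])
zt=t[2]-45+66
# top-face edges per row, tool frame
for r in range(134,240,12):
    q=xs[ys==r];a,b=[Rt.T@(atz(im,(r,c),zt)-t) for c in(q.min()-.5,q.max()+.5)];print(r,q.min(),q.max(),np.round(a[:2],1),np.round(b[:2],1))
for z,k in((zt,'top'),(zt-26,'bottom')):
    print(k,'end rows',[np.round((Rt.T@(atz(im,(r,260),z)-t))[:2],1) for r in(130,132,138,140)])
    print('expected end row',proj(im,t+Rt@np.array([55,0,t[2]-z])),proj(im,t+Rt@np.array([-55,0,t[2]-z])))
d=Rt.T@(np.array([529.3,122.5,0])-t);print('to spindle, tool units',d[:2]/25,'turn',(s['tool_rot'][2]-2.328)/.08)
```

```text
[616.6  93.2 204.9] [ 3.141 -0.     2.834] [-0.2   0.62  0.01  1.62 -0.01  0.9   1.07]
[ 240  132   40  207 7538]
134 244 274 [53.1 -6.1] [53.1  5.4]
146 240 279 [48.6 -7.7] [48.6  7.4]
158 240 278 [44.  -7.7] [44.   7.1]
170 240 278 [39.4 -7.8] [39.4  7.2]
182 240 278 [34.6 -7.9] [34.6  7.2]
194 240 278 [29.7 -8. ] [29.7  7.3]
206 241 278 [24.7 -7.7] [24.7  7.4]
218 241 277 [19.6 -7.7] [19.6  7.1]
230 240 278 [14.4 -8.2] [14.4  7.6]
top end rows [array([54.6,  0. ]), array([53.9,  0. ]), array([51.6,  0. ]), array([50.9,  0. ])]
expected end row [128.90235032 259.91157587] [367.74776576 259.65455368]
bottom end rows [array([51.7,  0.1]), array([50.8,  0.1]), array([48.1,  0.1]), array([47.2,  0.1])]
expected end row [122.60539631 259.70881682] [328.63788019 259.52385259]
to spindle, tool units [3.6797835  0.05585825] turn 6.319160251730538
```

```bash
python3 -m crank '[[[0.6,0.02,0,0],[0.9,0.02,0,0],[1,0.02,0,0],[0.8,0,0,0],[0.4,0,0,0],[0,0,0,0]]]'
python3 -m crank '[[[0,0,0.4,0.9],[0,0,0.5,0.9],[0,0,0.5,0.9],[0,0,0.5,0.9],[0,0,0,0.9],[0,0,0,0.9],[0,0,0,0.9],[0,0,0,0],[0,0,0,0],[0,0,0,0]]]'
python3 - <<'E'
from h import *
P=[];Q=[]
for i in range(4):
    im=ctrl.get_image('scene');s=ctrl.read_state();P.append(s['eef_pos']);Q.append(s['tool_rot'])
t=np.mean(P,0);y=np.mean(np.array(Q)[:,2]);print(t,np.std(P,0),y)
x=np.array([np.cos(y),np.sin(y)]);yy=np.array([np.sin(y),-np.cos(y)]);d=np.array([528.6,123.2])-t[:2];print('need units',d@x/25,d@yy/25,(y-2.328)/.08, 'force',s['force'])
E
```

```text
clock: 6.15
eef_pos: [527.2, 123.1, 205.1]
tool_rot: [-3.142, -0.002, 2.835]
force: [0.2, -0.0, -3.4]
width: 14.9
gripper_force: 59.0
clock: 6.98
eef_pos: [530.3, 121.5, 157.4]
tool_rot: [3.141, 0.001, 2.329]
force: [-0.9, 0.4, -3.7]
width: 14.7
gripper_force: 59.1
[529.81745542 121.5277968  157.39091247] [0.1421005  0.00856481 0.0141416 ] 2.3286651692102667
need units 0.08205496250648725 0.010607596992732114 0.008314615128335312 force [ 0.19434084  0.18674444 -3.03592269]
```

```bash
python3 -m crank '[[[0.08,0.01,0.2,0],[0,0,0.3,0],[0,0,0.3,0],[0,0,0.2,0],[0,0,0.2,0],[0,0,0.1,0],[0,0,0,0]]]'
python3 -m crank '[[[0,0,0.1,0],[0,0,0.1,0],[0,0,0.1,0],[0,0,0,0]]]'
```

```text
clock: 7.77
eef_pos: [527.4, 123.4, 123.8]
tool_rot: [-3.14, -0.001, 2.328]
force: [-0.1, 1.2, -4.1]
width: 14.9
gripper_force: 59.0
clock: 8.1
eef_pos: [527.9, 123.8, 116.9]
tool_rot: [-3.141, -0.001, 2.328]
force: [-1.6, 2.8, -5.1]
width: 14.8
gripper_force: 58.8
```

```bash
python3 -m crank '[[[0,0,0.12,0],[0,0,0.1,0],[0,0,0.08,0],[0,0,0.04,0],[0,0,0,0]]]'
python3 -m crank '[[[0,0,0.04,0],[0,0,0.04,0],[0,0,0,0]]]'
```

```text
clock: 8.52
eef_pos: [527.8, 123.6, 108.5]
tool_rot: [-3.141, -0.001, 2.328]
force: [-2.2, 3.4, -4.1]
width: 14.5
gripper_force: 58.9
clock: 8.77
eef_pos: [527.7, 123.7, 108.3]
tool_rot: [3.141, -0.001, 2.328]
force: [-6.8, 4.7, 11.7]
width: 14.7
gripper_force: 61.3
```

Home: the foot is at 108.3 − 45 = 63 mm. Now I'll turn it clockwise, which is tool z positive, with about 0.15 rad of play expected.

```bash
python3 -m crank '[[[0.04,0,-0.05,0],[0,0,0,0.7],[0,0,0,0.8],[0,0,0,0.8],[0,0,0,0.8],[0,0,0,0.8],[0,0,0,0.8],[0,0,0,0.8],[0,0,0,0.8],[0,0,0,0.7],[0,0,0,0]]]'
cat > dial.py <<'E'
from h import *
import sys
im=ctrl.get_image('wrist');I=im['img'];hsv=cv2.cvtColor(I,cv2.COLOR_RGB2HSV);save(im,sys.argv[1])
s=ctrl.read_state();print(np.round(s['eef_pos'],1),np.round(s['tool_rot'],3),np.round(s['force'],1),np.round(s['torque'],2))
T=ctrl.get_image('top')
for c,q in(('wrist',im),('top',T)):
    for t in('dial_centre','zero_mark','pointer_tip'):
        d=ctrl.place_of(c,t)[:2];print(c,t,[(np.round(e['position'],1).tolist(),round(e['confidence'],2),np.round(atz(q,e['position'],66)[:2],1).tolist()) for e in d])
E
python3 dial.py w3
```

```text
clock: 9.68
eef_pos: [527.8, 124.7, 108.4]
tool_rot: [3.141, -0.0, 1.767]
force: [-4.0, 4.2, 0.7]
width: 15.0
gripper_force: 59.7
[527.8 124.7 108.4] [ 3.141 -0.     1.769] [-2.7  4.3  0.1] [ 1.03  0.67 -0.  ]
wrist dial_centre []
wrist zero_mark []
wrist pointer_tip []
top dial_centre [([180.1, 248.5], 0.68, [527.3, -7.7]), ([139.5, 370.6], 0.57, [661.3, -399.0])]
top zero_mark [([251.8, 376.0], 0.21, [304.3, -405.3])]
top pointer_tip [([164.7, 244.5], 0.46, [576.9, 5.5])]
```

View pics/w3.png

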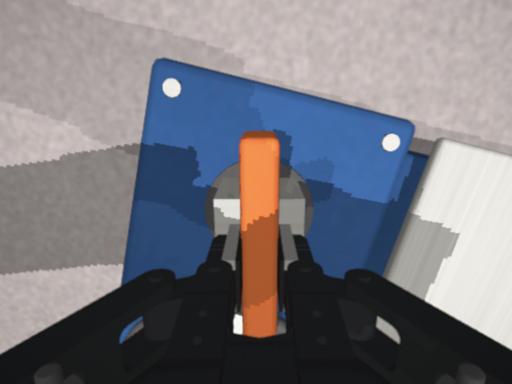

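The wrist view shows the key home on its collar, with the dial out of view behind the gripper. I'll use the fixed cameras for the dial.

```bash
cat > dial2.py <<'E'
from h import *
import sys
S=ctrl.get_image('scene');T=ctrl.get_image('top')
# rectify dial plane z=66, scale-aligned, 4 px/mm: up = zero direction
hub=np.array([524.9,-11.2]);yaw=-0.045
def rect(im,n=300,k=2.0):
    u,v=np.meshgrid(np.arange(n),np.arange(n));a=(n/2-v)/k;b=(n/2-u)/k
    X=np.stack([hub[0]+a*np.cos(yaw)-b*np.sin(yaw),hub[1]+a*np.sin(yaw)+b*np.cos(yaw),np.full(a.shape,66.)],-1).reshape(-1,3)
    M=np.linalg.inv(np.array(im['extrinsics']));p=X@M[:3,:3].T+M[:3,3];p=p*[1,-1,-1]
    q=cv2.projectPoints(p,np.zeros(3),np.zeros(3),np.array(im['intrinsics'],float),np.array(im['dist'],float))[0].reshape(n,n,2).astype(np.float32)
    return cv2.remap(im['img'],q[:,:,0],q[:,:,1],cv2.INTER_CUBIC)
a,b=rect(S),rect(T)
cv2.imwrite('pics/%s.png'%sys.argv[1],cv2.resize(np.hstack([a,b]),(800,400))[:,:,::-1])
np.save('rect.npy',np.stack([a,b]))
E
python3 dial2.py d1
```

```text
(no output)
```

View pics/d1.png

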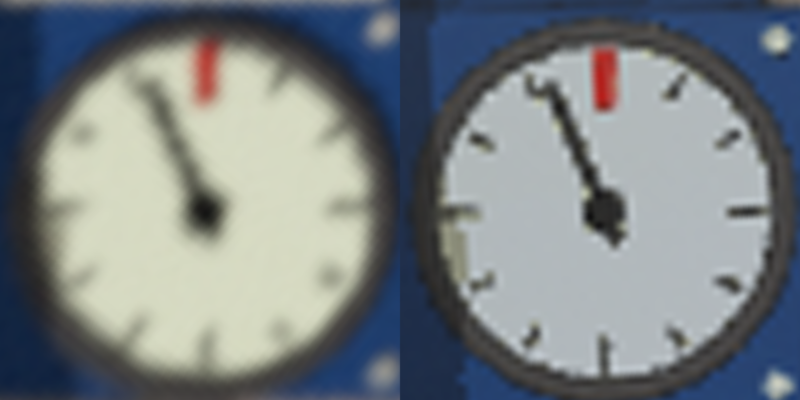

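Both rectified dials (zero up) show the hub at (211,604) and the tip at (88,552), so the pointer is still about +0.40 rad from the red mark. I'll turn about 4.8 units more.

```bash
python3 -m crank '[[[0,0,0,0.8],[0,0,0,0.8],[0,0,0,0.8],[0,0,0,0.8],[0,0,0,0.8],[0,0,0,0.7],[0,0,0,0],[0,0,0,0]]]'
cat > ang.py <<'E'
import numpy as np,cv2
for im in np.load('rect.npy'):
    n=300;v,u=np.mgrid[:n,:n];hsv=cv2.cvtColor(im,cv2.COLOR_RGB2HSV)
    dark=np.clip(130-im.max(2).astype(float),0,None)
    h=(np.hypot(u-150,v-155)<20);hub=np.array([(dark*h*u).sum(),(dark*h*v).sum()])/(dark*h).sum()
    # only big hub core
    th=np.linspace(-1.2,1.2,2401);sc=np.zeros(len(th));red=np.zeros(len(th))
    isr=((hsv[:,:,1]>110)&((hsv[:,:,0]<10)|(hsv[:,:,0]>170))).astype(np.float32)
    ref=np.array([152.5,158.0])
    for r in np.arange(24,72,1.):
        x=(ref[0]-r*np.sin(th)).astype(np.float32)[None];y=(ref[1]-r*np.cos(th)).astype(np.float32)[None]
        sc+=cv2.remap(dark.astype(np.float32),x,y,1)[0]
    for r in np.arange(80,115,1.):
        x=(ref[0]-r*np.sin(th)).astype(np.float32)[None];y=(ref[1]-r*np.cos(th)).astype(np.float32)[None]
        red+=cv2.remap(isr,x,y,1)[0]
    sc=np.clip(sc-0.5*sc.max(),0,None)
    print('hub',np.round(hub,1),'pointer',round((sc*th).sum()/sc.sum(),3),'red',round((red*th).sum()/red.sum(),3))
E
python3 dial2.py d2; python3 ang.py
```

```text
clock: 10.85
eef_pos: [528.3, 124.6, 108.4]
tool_rot: [3.14, -0.001, 1.394]
force: [-1.2, 4.2, -0.0]
width: 14.5
gripper_force: 59.5
hub [152.8 157.3] pointer 0.015 red -0.016
hub [152.4 157.2] pointer 0.013 red -0.024
```

View pics/d2.png

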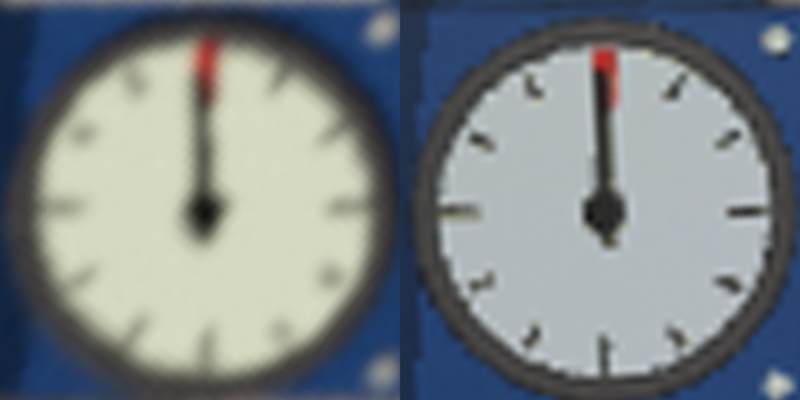

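The pointer now lies on the left part of the red bar, about 0.025–0.03 rad short of its middle. I'll nudge it 0.35 units.

```bash
python3 -m crank '[[[0,0,0,0.2],[0,0,0,0.15],[0,0,0,0],[0,0,0,0]]]'
python3 dial2.py d3; python3 ang.py
```

```text
clock: 11.28
eef_pos: [528.3, 124.6, 108.4]
tool_rot: [3.14, -0.001, 1.366]
force: [-0.2, 5.3, -1.2]
width: 14.4
gripper_force: 59.5
hub [152.7 157.1] pointer 0.002 red -0.015
hub [152.4 157.1] pointer 0.001 red -0.017
```

View pics/d3.png

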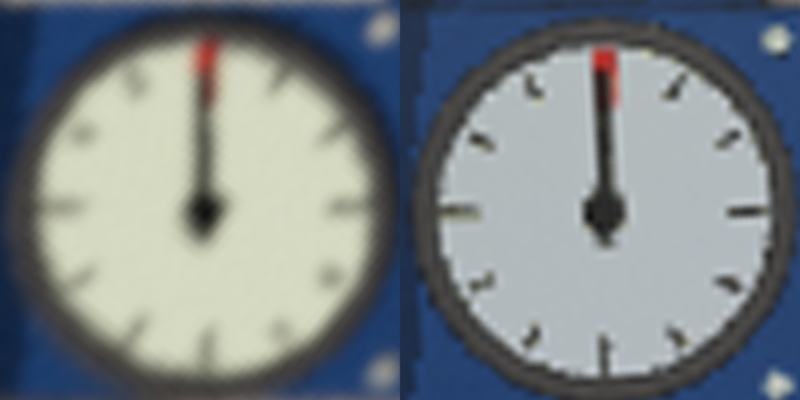

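It's closer, with about 0.013 rad left. One more small nudge, then I'll back off within the play to unload and open.

```bash
python3 -m crank '[[[0,0,0,0.17],[0,0,0,0],[0,0,0,0]]]'
python3 dial2.py d4; python3 ang.py
python3 -m crank '[[[0,0,0,-0.4],[0,0,0,-0.4],[0,0,0,0],[0,0,0,0]]]'
python3 dial2.py d5; python3 ang.py
```

```text
clock: 11.63
eef_pos: [528.4, 124.5, 108.4]
tool_rot: [3.14, -0.001, 1.352]
force: [-1.1, 5.7, -0.9]
width: 14.8
gripper_force: 59.5
hub [152.7 157.3] pointer -0.007 red -0.015
hub [152.5 157.2] pointer -0.006 red -0.003
clock: 12.07
eef_pos: [528.6, 124.1, 108.3]
tool_rot: [3.14, -0.001, 1.415]
force: [0.2, 4.6, -0.4]
width: 14.5
gripper_force: 59.5
hub [152.7 157.3] pointer -0.008 red -0.015
hub [152.4 157.2] pointer -0.006 red -0.003
```

```bash
python3 -m crank '[[[0.04,0,0,0],[0,0,0,0],[0,0,0,0],[0,0,0,0],[0,0,0,0],[0,0,0,0]]]' -1
python3 -m crank '[[[0,0,-0.3,0],[0,0,-0.7,0],[0,0,-1,0],[0,0,-1,0],[0,0,-1,0],[0,0,-1,0],[0,0,-1,0],[0,0,-0.5,0],[0,0,0,0],[0,0,0,0]]]'
python3 dial2.py d6; python3 ang.py
python3 - <<'E'
from h import *
im,o=bar('wrist',129);print(o,proj(im,(529.3,122.5,129)));T=bar('top',129);print(T[1])
S=ctrl.get_image('scene')
a=cv2.resize(im['img'],(400,300));b=cv2.resize(S['img'][90:260,200:400],(400,300))
c=cv2.imread('pics/d6.png')[:,:,::-1];c=cv2.resize(c,(600,300));c=np.hstack([c,np.zeros((300,200,3),np.uint8)])
cv2.imwrite('pics/e.png',np.vstack([np.hstack([a,b]),c])[:,:,::-1])
E
```

```text
clock: 12.67
eef_pos: [527.7, 124.5, 108.1]
tool_rot: [3.142, 0.0, 1.414]
force: [-0.4, -0.1, -0.3]
width: 84.4
gripper_force: 0.0
clock: 13.5
eef_pos: [527.8, 125.0, 271.3]
tool_rot: [3.14, -0.001, 1.414]
force: [-0.1, 0.8, -0.3]
width: 85.2
gripper_force: 0.0
hub [152.7 157.3] pointer -0.008 red -0.014
hub [152.5 157.2] pointer -0.006 red -0.003
[(1967, array([169.4, 261.4]), array([530.3, 126. ]), -1.728, array([108. ,  15.9])), (1, array([263., 309.]), array([561.9,  27.3]), 0.0, array([0., 0.]))] [174.37676789 260.88364136]
[(1562, array([150. ,  97.6]), array([609. , 454.6]), -2.953, array([144.2, 105.6])), (899, array([ 31. , 170.5]), array([997.4, 243.5]), -1.394, array([407. , 119.2]))]
```

View pics/e.png

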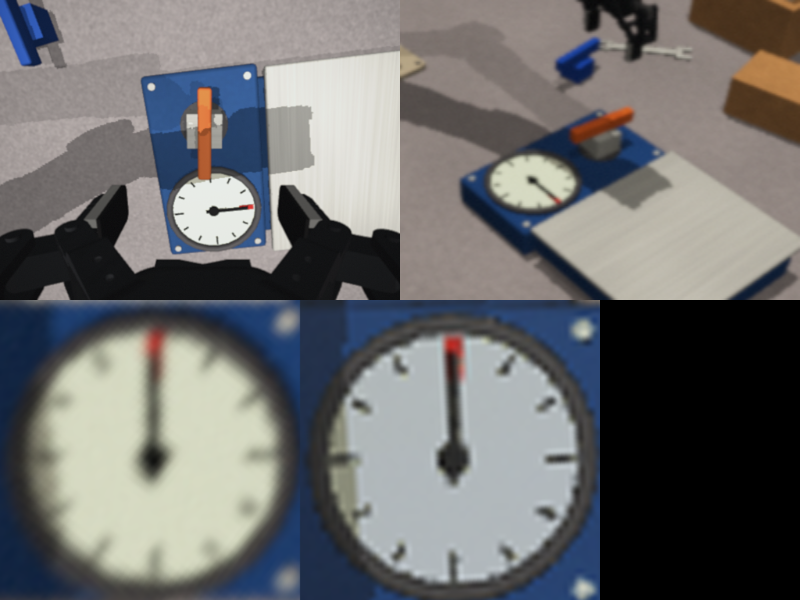

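The key stands upright and home on the spindle, with its bar measuring 108 mm at z=129. The pointer lies on the red mark. I'll do one precise check from the wrist camera, which now sees the whole dial.

```bash
sed 's/get_image(.scene.)/get_image("wrist")/' dial2.py > dial3.py; python3 dial3.py d7; python3 ang.py
python3 - <<'E'
import numpy as np,cv2
im=np.load('rect.npy')[0];hsv=cv2.cvtColor(im,cv2.COLOR_RGB2HSV)
D=im.max(2)<90;Rr=(hsv[:,:,1]>110)&((hsv[:,:,0]<10)|(hsv[:,:,0]>170))
for v in range(28,160,6):
    f=lambda m:np.round([np.nonzero(m[v,120:190])[0].min()+120,np.nonzero(m[v,120:190])[0].max()+120]) if m[v,120:190].any() else None
    print(v,f(D),f(Rr))
E
```

```text
hub [151.4 153.3] pointer 0.017 red 0.059
hub [152.5 157.2] pointer -0.006 red -0.003
28 [120 189] None
34 None [143 156]
40 None [142 156]
46 None [142 156]
52 [148 155] [143 149]
58 [148 156] [142 148]
64 [147 155] [142 148]
70 [148 155] [143 149]
76 [148 155] None
82 [148 155] None
88 [148 155] None
94 [148 155] None
100 [148 155] None
106 [148 155] None
112 [148 155] None
118 [148 155] None
124 [147 155] None
130 [147 155] None
136 [147 156] None
142 [141 162] None
148 [137 166] None
154 [136 167] None
```

Run:
```python
import numpy as np
for im in np.load('rect.npy'):
    d=np.clip(140-im.max(2).astype(float),0,None)
    w=d[250:278,140:165];print('bottom tick col',(w*np.arange(140,165)).sum()/w.sum())
    for a,b in((35,60),(242,268)):
        w=d[145:172,a:b];print('side tick row',(w.T*np.arange(145,172)).sum()/w.sum())
```

```text
bottom tick col 150.06342274901226
side tick row 152.3941018766756
side tick row 152.06219512195122
bottom tick col 152.61232027437015
side tick row 158.9185944828683
side tick row 158.45197740112994
```

The pointer is within about 0.01 rad of zero, so I'm handing in.

```bash
python3 -c "
from cell import ctrl
print(ctrl.finish_job())"
```

```text
the job is handed in; nothing more can be done
None
```

The orange-handled key is standing upright and fully down on the spindle, the pointer is within about 0.01 rad of the red zero mark, and the job is handed in after about 14 s of the 42 s allowed; I touched nothing else on the bench.

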